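# Fit the idler on a sprung tensioner arm, push it past the ratchet and hold it

## Robot

A 6-joint arm with a two-finger parallel gripper is mounted at the origin on a cart in front of the work surface, level with it; the furniture and walls round the work are solid. World frame = base frame: x ahead of the robot, y to its left, z up, the work surface at z = 0. Lengths are in mm, angles in rad, forces in N, time in s.
With the tool pointing down it reaches from about 300 to 775 mm from the base axis. Payload 14.6 kg.
Tool frame: the origin (TCP) lies midway between the tips of the shut fingers; the grasp point (between the pads) lies 19 mm behind it; z points along the fingers, y is the line along which they close (so a half turn about z gives the same grasp; the last joint's range is limited). The gripper opens to 94 mm and grips with 3 to 60 N. Pads are 16 mm wide; open, the fingers measure 119 mm over their backs; the gripper's body (75 mm by 177 mm) begins 78 mm behind the grasp point.
Start: joints at [-1.225, 0.3, 1.521, -0, 1.321, -0.067], TCP at [220.639, -503.793, 177.046] pointing down, gripper open.
Joint ranges: [-3.03, 3.03], [-0.79, 2.21], [0.23, 2.52], [-1.04, 4.18], [0, 3.07], [-2.55, 2.55]. Speed limits (rad/s): [2.22, 2.22, 2.57, 3.14, 3.14, 3.14].

## Interface

Orientations are given as [roll, pitch, yaw] about the fixed x, y, z axes, in that order (R = Rz(yaw) Ry(pitch) Rx(roll)).
In Python, from cell import * gives the robot as it stands. The module is installed in compiled form; this text tells all that it offers.
- The arm moves only by the tool servo_tool, never from a script. Its argument "motion" is a list of rows, each an object of numbers: "wx", "wy", "wz": the turn, a rotation vector about the tool's x, y, z in units of 2 rad (1.0 is 2 rad); "dx", "dy", "dz": the shift along the tool's x, y, z in units of 10 cm (1.0 is 10 cm); "fingers": the closure, from -1 (fully open) to 1 (shut). In form: [{"wx": .., "wy": .., "wz": .., "dx": .., "dy": .., "dz": .., "fingers": ..}, ...]. A call has 1 to 10 rows; each row is the pose to reach, as a shift and turn from the pose commanded when the call began, along the tool's axes at that moment; what a row does not reach only later rows make up. A row lasts 1/10 s, in which the tool goes at most 50 mm and 8.59 degrees, less where a joint would pass 70% of its speed; a pose out of reach is approached as far as the arm can. A call with a number of a shift or a turn outside -1 to 1 is refused whole. A call with a gripper value outside its range is refused whole. The fingers move at their own pace and stop on an object; "newtons" is the grip in N (left out, the last holds). Time passes only in rows, so rows that repeat a pose let the fingers close. It gives the time, the measured TCP pose, the force, the opening and the grip force at its end, in the units of the state.
- read_state(): the state, without advancing time (a new reading comes with each control period).
- camera(name): name is "scene" or "top" or "wrist"; returns a dict with "image" (400x640x3 uint8, red, green, blue), "fx", "fy", "cx", "cy" (pixels), "R" (3x3) and "t" (3): a world point X has camera coordinates R X + t. Camera axes: x right, y down, z forward; pixel columns grow to the right and rows downward; lengths in mm; the calibration is good to about 2 mm. A picture is of the moment at which its call begins. There is no depth.
- sign_off(): hands the job in; it is judged then, once.
Trained networks look in a picture, given as the dict that the camera call returned (one of the last four; its "shot" number tells which), for a name from the list of things; names that differ only in an ending like _2 or _b are one class to them, and where a whole thing is asked for, a point or a joint stands for the part that bears it (a point fixed in the world has none). Each returns a list of dicts, best first, with "conf" (0 to 1); they miss things now and then, are a little off and sometimes report something else, mostly with a low value. They report only what shows in the picture. A call takes as long as a camera call. They do not tell look-alikes from the thing itself.
- spot_in(query, picture): "location" ([column, row] in pixels, amid what is visible of it).
- trace(query, picture): "pixels" (400x640 bool, what is visible of it) and "location" ([column, row] in pixels, amid what is visible of it).
The state is a dict: "clock": time; "joints": joint angles; "qd": joint speeds; "effort": joint torques, N m; "eef_pos": TCP position; "eef_rot": TCP orientation; "wrist_force": force on the tool from outside, world axes, zero at the start; "moment": the same for the moment, N m; "finger_gap": finger opening in mm; "finger_force": force on a finger pad.
Only numpy, scipy, OpenCV 4.12 (cv2) and the standard library are available. Lean on these libraries where they do the work, as an engineer would, in place of code of your own. Each camera call takes 0.05 s, during which the arm holds its last target. There are 200 camera calls.

## Task

Fit the idler roller over the spindle of the sprung tensioner arm on the bench jig, right down on its seat, gripping the thin-walled roller gently (no more than about 45 N). Then push the arm back past the click of its ratchet, without driving it onto its end stop, and finish while still holding it there with the gripper, a little way beyond the click so that you and not the pawl carry the spring: do not let go. Leave the other things on the table alone.

Things in the scene. Friction and masses are not known exactly. Their poses are not given: they have to be found in the camera images.
- idler: the idler roller: a plain grey plastic sleeve standing upright on the table left of the jig, 36 mm outside diameter, 20 mm through bore, 34 mm tall, 40 to 85 g. Same at both ends. Origin at the centre of its underside, z along the bore. Thin-walled: a grip of 20 to 30 N is enough, 45 N the most.
- tensioner_jig: the bench jig, fixed to the table: a grey painted plate 160 x 110 x 10 mm (long side along its x). Origin on the table under the plate, 5 mm in +x of the plate's centre; its +x points away from the robot when its yaw is 0, +y to the left. The arm's pivot is at (-30, 0) mm in this frame.
- pivot (a point): the pivot axis of the tensioner arm (vertical), taken 30 mm above the table. The post with the coiled spring on it rises to 53 mm above the table.
- spindle_seat (a point): the idler's seat: centre of the flat round boss (28 mm diameter) at the arm's free end, 30 mm above the table, 90 mm from the pivot; moves with the arm. A vertical spindle 13 mm in diameter rises 41 mm from it, the last 6 mm tapered. The idler is seated when its origin lies here. The arm's steel bar is 18 mm wide, its top level with the seat.
- tensioner_arm (a joint): angle of the sprung arm, rad, counterclockwise from above. 0: at rest, pointing 0.4 rad clockwise of the jig's +x. Pushing the spindle to the jig's left (+y) raises it; end stop 0.8. The spring resists with 6 N at the spindle at 0 to 11 N at 0.8, a few N more over the tooth. The pawl clicks at about 0.4 and holds the arm at 0.42 if let back. Hold it near 0.6, midway to the stop.
- pawl_slider (a joint): the sprung steel pawl in its guide, on the side of the pivot away from the spindle: 0 m when down on the hub, up to about 0.004 m while it rides on the ratchet tooth, back near 0 after the click. It works by itself and needs no touching.
- grease_tin: bystander: a round white tin, 57 mm across, 30 mm tall; origin under its centre. Leave it.
- bottle_1: bystander: a small dropper bottle, 33 mm across, 102 mm tall; origin under its centre. Leave it.
- coupling_4: bystander: a brass coloured hose coupling on its end, 33 mm across, 54 mm tall; origin under its centre. Leave it.
- tape_1: bystander: a black tape roll lying flat, 62 mm across, 19 mm thick; origin under its centre. Leave it.
Not all that is in view belongs to the job. What is shaped like the idler but green is not meant.

How it is judged:
By the outcome, as a careful person would: the job done as asked, in the order asked, and still so for the second after the job is handed in, while the arm keeps its last pose, push and grip.
It also fails if it takes over 48 s, if anything falls off the work surface, if the arm or the gripper's body presses on something with over 40 N, if the wrist force passes 120 N, or if a joint passes its speed limit or range.

## Working session

There is one attempt and no reset: what is moved stays moved. The work goes in short steps, Python scripts to look and compute and a tool call to move; the robot and the scene stay as the last step left them, time stands still between calls to the robot, and variables do not carry over. Pictures are saved under pics/ and viewed, at most 10 in all, crops included, and the job is handed in when it is done.

Besides the shell and the picture viewer there is one more tool, called after ">>>" by a JSON object that holds its "fn" and its "kwargs", one argument or row to a line. servo_tool: Moves the arm, as the interface text tells. Its arguments: {"type":"object","properties":{"motion":{"type":"array","items":{"type":"object","properties":{"wx":{"type":"number"},"wy":{"type":"number"},"wz":{"type":"number"},"dx":{"type":"number"},"dy":{"type":"number"},"dz":{"type":"number"},"fingers":{"type":"number"}}}},"newtons":{"type":"number"}},"required":["motion"]}

```bash
mkdir -p pics; cat > h.py <<'E'
from cell import *
import numpy as np, cv2
from scipy.spatial.transform import Rotation as Ro
def save(p,n): cv2.imwrite(f'pics/{n}.png',p['image'][:,:,::-1])
def ray(p,uv):
    d=np.array([(uv[0]-p['cx'])/p['fx'],(uv[1]-p['cy'])/p['fy'],1.0]);R=np.array(p['R']);t=np.array(p['t'])
    d=R.T@d; return -R.T@t,d/np.linalg.norm(d)
def atz(p,uv,z):
    o,d=ray(p,uv); return o+d*(z-o[2])/d[2]
def tri(prs):
    A=np.zeros((3,3));b=np.zeros(3)
    for p,uv in prs:
        o,d=ray(p,uv);M=np.eye(3)-np.outer(d,d);A+=M;b+=M@o
    return np.linalg.solve(A,b)
def proj(p,X):
    c=np.array(p['R'])@np.array(X,float)+np.array(p['t']);return [p['fx']*c[0]/c[2]+p['cx'],p['fy']*c[1]/c[2]+p['cy']]
def st():
    s=read_state();print({k:np.round(s[k],3).tolist() for k in ('clock','joints','eef_pos','eef_rot','wrist_force','finger_gap','finger_force')});return s
E
python3 - <<'E'
from h import *
np.set_printoptions(precision=1,suppress=True)
st()
P={}
for n in('scene','top'):
    p=camera(n);P[n]=p;save(p,n+'0')
    o,_=ray(p,[320,200]);print(n,o)
    for q in('idler','tensioner_jig','pivot','spindle_seat','tensioner_arm','pawl_slider','grease_tin','bottle_1','coupling_4','tape_1'):
        try: r=spot_in(q,p)
        except Exception as e: print(q,e);continue
        print(q,[(round(d['conf'],2),np.round(d['location']).tolist(),atz(p,d['location'],30)[:2]) for d in r[:3]])
cv2.imwrite('pics/both0.png',np.vstack([P['scene']['image'],P['top']['image']])[:,:,::-1][:, :])
E
python3 -c "
import cv2;i=cv2.imread('pics/both0.png');print(i.shape)"
```

```text
{'clock': 0.0, 'joints': [-1.225, 0.3, 1.522, -0.0, 1.321, -0.067], 'eef_pos': [220.536, -503.518, 176.494], 'eef_rot': [-3.14, -0.0, 0.413], 'wrist_force': [0.267, -1.251, -0.508], 'finger_gap': 94.076, 'finger_force': 0.0}
scene [136.9 559.4 577.4]
idler [(0.76, [303.0, 230.0], array([499.5,  56.4])), (0.69, [271.0, 260.0], array([502.2, 165.5]))]
tensioner_jig [(0.69, [384.0, 194.0], array([ 402.9, -163.6]))]
pivot [(0.86, [383.0, 182.0], array([ 428.8, -212. ]))]
spindle_seat [(0.71, [386.0, 184.0], array([ 418.1, -206.7]))]
tensioner_arm [(0.7, [387.0, 184.0], array([ 415.1, -208.6]))]
pawl_slider [(0.62, [405.0, 193.0], array([ 360.3, -195.6]))]
grease_tin [(0.61, [307.0, 203.0], array([548.3, -30.9]))]
bottle_1 [(0.61, [242.0, 218.0], array([643.4,  95.3]))]
coupling_4 [(0.57, [228.0, 258.0], array([581. , 208.2]))]
tape_1 [(0.58, [310.0, 293.0], array([390.8, 194.1])), (0.37, [226.0, 261.0], array([578.8, 216.3]))]
top [ 387.   -26.5 1062. ]
idler [(0.51, [293.0, 192.0], array([514.1,  50.5])), (0.5, [253.0, 192.0], array([516. , 139.5]))]
tensioner_jig [(0.73, [407.0, 236.0], array([ 414.7, -199.4]))]
pivot [(0.88, [412.0, 238.0], array([ 409., -209.]))]
spindle_seat [(0.82, [414.0, 235.0], array([ 415.6, -214.5]))]
tensioner_arm [(0.66, [417.0, 238.0], array([ 410.3, -220.4]))]
pawl_slider [(0.46, [412.0, 261.0], array([ 359.8, -207.4]))]
grease_tin [(0.93, [334.0, 177.0], array([546.5, -41.8]))]
bottle_1 [(0.54, [266.0, 140.0], array([634.8, 110.5]))]
coupling_4 [(0.45, [224.0, 158.0], array([595.4, 205.7]))]
tape_1 [(0.85, [229.0, 247.0], array([394.1, 192.3]))]
(800, 640, 3)
```

View pics/scene0.png

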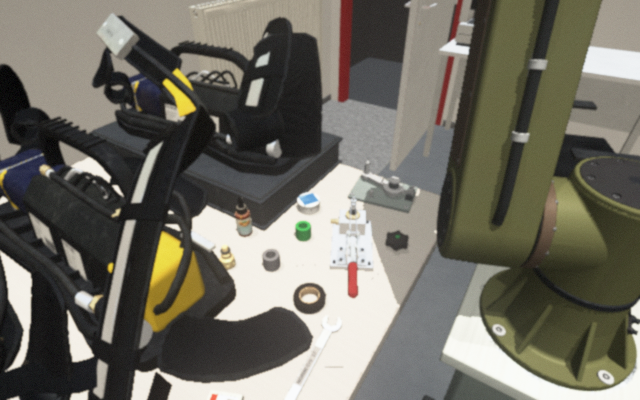

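View pics/top0.png

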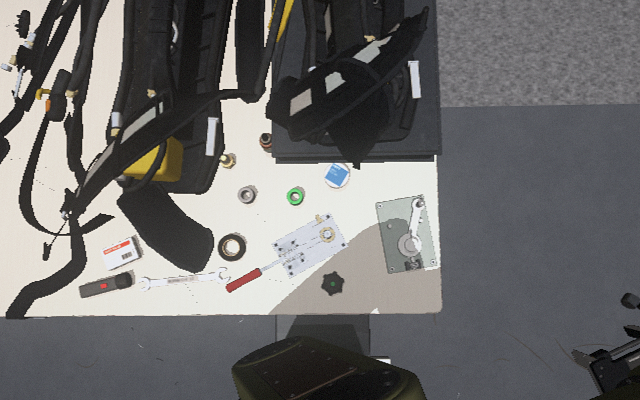

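The grey idler is at top (247,194) / scene (271,260), with the green decoy beside it. The jig is on the right: pivot at top (408,243), spindle near (420,202). I'll triangulate and get the wrist camera's geometry next.

```bash
cat >> h.py <<'E'
def plan(target,yaw,base=None):
    s=read_state(); pos=np.array(s['eef_pos']) if base is None else np.array(base[0]); R0=Ro.from_euler('xyz',s['eef_rot'] if base is None else base[1])
    R1=Ro.from_euler('xyz',[np.pi,0,yaw]); d=R0.inv().apply(np.array(target)-pos)/100; w=(R0.inv()*R1).as_rotvec()/2
    print('d',np.round(d,4),'w',np.round(w,4))
E
python3 - <<'E'
from h import *
np.set_printoptions(precision=1,suppress=True)
s=camera('scene');t=camera('top')
a=[d for d in trace('idler',s)];b=[d for d in trace('idler',t)]
for q in a+b: print(q['conf'],q['location'],q['pixels'].sum(), (s if any(q is z for z in a) else t)['image'][q['pixels']].mean(0))
print('idler',tri([(s,[271,260]),(t,[247,194])]))
print('spindle tip',tri([(s,[367,163]),(t,[420,201])]))
w=camera('wrist');o,d=ray(w,[w['cx'],w['cy']]);e=read_state();R0=Ro.from_euler('xyz',e['eef_rot'])
print('cam in tool',R0.inv().apply(o-e['eef_pos']),'axis',R0.inv().apply(d),w['fx'],'imgx in tool',R0.inv().apply(np.array(w['R'])[0]))
plan([400,-240,330],0.0)
E
```

```text
0.68 [270.1, 260.3] 349 [140.5 134.1 128.1]
0.6 [301.1, 229.7] 310 [104.5 158.1 102.8]
0.4 [226.2, 258.9] 271 [200.3 185.4 143.9]
0.75 [291.7, 192.9] 146 [104.3 182.8 114.5]
0.68 [246.0, 195.0] 229 [152.7 147.7 144.6]
idler [513.3 155.1  16. ]
spindle tip [ 486.2 -224.1   63.1]
cam in tool [  82.2   -0.6 -208.5] axis [-0.3 -0.   1. ] 334.5073257072099 imgx in tool [0. 1. 0.]
d [ 2.7 -1.7 -1.5] w [ 0.  -0.   0.2]
```

>>> {"fn": "servo_tool", "kwargs": {
  "motion": [
    {"dx": 0.3,"dy": -0.2,"dz": -0.2,"fingers": -1},
    {"dx": 0.6,"dy": -0.4,"dz": -0.4,"fingers": -1},
    {"dx": 0.9,"dy": -0.57,"dz": -0.5,"fingers": -1}
  ]
}}

```text
schema error: expected keys wx, wy, wz, dx, dy, dz, fingers
```

>>> {"fn": "servo_tool", "kwargs": {
  "motion": [
    {"dx": 0.3,"dy": -0.2,"dz": -0.2,"fingers": -1},
    {"dx": 0.6,"dy": -0.4,"dz": -0.4,"fingers": -1},
    {"dx": 0.9,"dy": -0.57,"dz": -0.5,"fingers": -1}
  ]
}}

```text
schema error: expected keys wx, wy, wz, dx, dy, dz, fingers
```

>>> {"fn": "servo_tool", "kwargs": {
  "motion": [
    {"dx": 0.3,"dy": -0.2,"dz": -0.2,"wz": 0.07,"fingers": -1},
    {"dx": 0.6,"dy": -0.4,"dz": -0.4,"wz": 0.14,"fingers": -1},
    {"dx": 0.9,"dy": -0.57,"dz": -0.5,"wz": 0.2065,"fingers": -1},
    {"dx": 0.9,"dy": -0.57,"dz": -0.5,"wz": 0.2065,"fingers": -1},
    {"dx": 0.9,"dy": -0.57,"dz": -0.5,"wz": 0.2065,"fingers": -1}
  ]
}}

```text
schema error: expected keys wx, wy, wz, dx, dy, dz, fingers
```

```bash
python3 - <<'E'
from h import *
np.set_printoptions(precision=1,suppress=True)
st()
p=camera('wrist');save(p,'w1')
for q in('tensioner_jig','pivot','spindle_seat','tensioner_arm','idler'):
    print(q,[(round(d['conf'],2),np.round(d['location'],1).tolist(),atz(p,d['location'],30)[:2]) for d in spot_in(q,p)[:3]])
for n,X in(('tip',[486,-224,71]),('idl',[513,155,17])): print(n,proj(p,X))
E
```

```text
{'clock': 1.35, 'joints': [-1.225, 0.3, 1.521, 0.0, 1.321, -0.067], 'eef_pos': [220.638, -503.8, 177.048], 'eef_rot': [3.142, -0.0, 0.413], 'wrist_force': [0.477, -0.215, -0.093], 'finger_gap': 94.045, 'finger_force': 0.0}
tensioner_jig []
pivot []
spindle_seat []
tensioner_arm []
idler []
tip [np.float64(100.17830255268623), np.float64(-317.40320761265093)]
idl [np.float64(-397.92228580090665), np.float64(-588.8130835623259)]
```

View pics/w1.png

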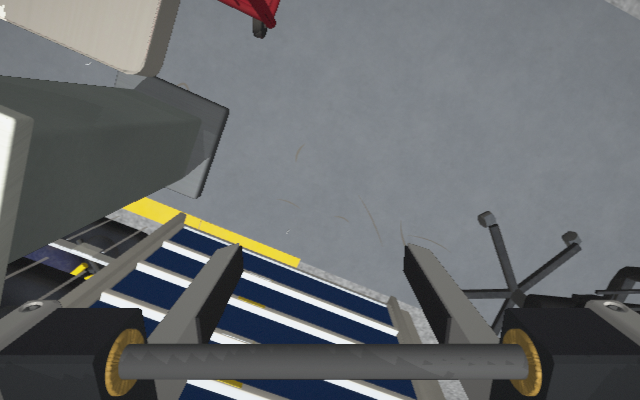

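>>> {"fn": "servo_tool", "kwargs": {
  "motion": [
    {"dx": 0.3,"dy": -0.2,"dz": -0.2,"wx": 0,"wy": 0,"wz": 0,"fingers": -1},
    {"dx": 0.6,"dy": -0.4,"dz": -0.4,"wx": 0,"wy": 0,"wz": 0,"fingers": -1},
    {"dx": 0.9,"dy": -0.57,"dz": -0.5,"wx": 0,"wy": 0,"wz": 0,"fingers": -1}
  ]
}}

```text
clock: 1.95
eef_pos: [280.8, -414.7, 228.6]
eef_rot: [3.14, -0.0, 0.412]
wrist_force: [1.1, 1.4, -0.7]
finger_gap: 93.9
finger_force: 0.0
```

>>> {"fn": "servo_tool", "kwargs": {
  "motion": [
    {"dx": 0.3,"dy": -0.2,"dz": -0.2,"wx": 0,"wy": 0,"wz": 0,"fingers": -1},
    {"dx": 0.6,"dy": -0.4,"dz": -0.4,"wx": 0,"wy": 0,"wz": 0,"fingers": -1},
    {"dx": 0.9,"dy": -0.57,"dz": -0.5,"wx": 0,"wy": 0,"wz": 0,"fingers": -1}
  ]
}}

```text
clock: 2.25
eef_pos: [340.5, -326.0, 278.9]
eef_rot: [3.139, -0.001, 0.413]
wrist_force: [1.0, -0.5, -0.2]
finger_gap: 93.8
finger_force: 0.0
```

>>> {"fn": "servo_tool", "kwargs": {
  "motion": [
    {"dx": 0.3,"dy": -0.2,"dz": -0.2,"wx": 0,"wy": 0,"wz": 0.07,"fingers": -1},
    {"dx": 0.6,"dy": -0.4,"dz": -0.4,"wx": 0,"wy": 0,"wz": 0.14,"fingers": -1},
    {"dx": 0.9,"dy": -0.57,"dz": -0.5,"wx": 0,"wy": 0,"wz": 0.2065,"fingers": -1},
    {"dx": 0.9,"dy": -0.57,"dz": -0.5,"wx": 0,"wy": 0,"wz": 0.2065,"fingers": -1},
    {"dx": 0.9,"dy": -0.57,"dz": -0.5,"wx": 0,"wy": 0,"wz": 0.2065,"fingers": -1}
  ]
}}

```text
clock: 2.75
eef_pos: [399.4, -238.6, 326.9]
eef_rot: [3.141, 0.0, 0.003]
wrist_force: [-0.7, 0.2, 0.3]
finger_gap: 94.2
finger_force: 0.0
```

```bash
python3 - <<'E'
from h import *
np.set_printoptions(precision=1,suppress=True)
st()
p=camera('wrist');save(p,'w2')
for q in('tensioner_jig','pivot','spindle_seat','tensioner_arm','idler'):
    print(q,[(round(d['conf'],2),np.round(d['location'],1).tolist(),atz(p,d['location'],30)[:2]) for d in spot_in(q,p)[:3]])
for n,X in(('tip',[486,-224,71]),('idl',[513,155,17])): print(n,proj(p,X))
E
```

```text
{'clock': 2.75, 'joints': [-0.617, 0.035, 1.487, -0.0, 1.619, 0.95], 'eef_pos': [399.445, -238.614, 326.921], 'eef_rot': [3.141, 0.0, 0.003], 'wrist_force': [-0.746, 0.177, 0.285], 'finger_gap': 94.199, 'finger_force': 0.0}
tensioner_jig [(0.59, [297.2, 144.5], array([ 430.3, -199.9]))]
pivot [(0.92, [307.3, 154.9], array([ 414.9, -214.8]))]
spindle_seat [(0.73, [305.5, 157.6], array([ 410.8, -212. ]))]
tensioner_arm [(0.6, [304.6, 159.2], array([ 408.4, -210.6])), (0.47, [303.4, 193.8], array([ 354.6, -208.1]))]
idler [(0.87, [128.8, 90.2], array([505.9,  39. ])), (0.82, [49.2, 86.0], array([511.1, 151.3]))]
tip [np.float64(312.3410468644885), np.float64(105.2043455105216)]
idl [np.float64(53.35165244738164), np.float64(85.17092937242973)]
```

View pics/w2.png

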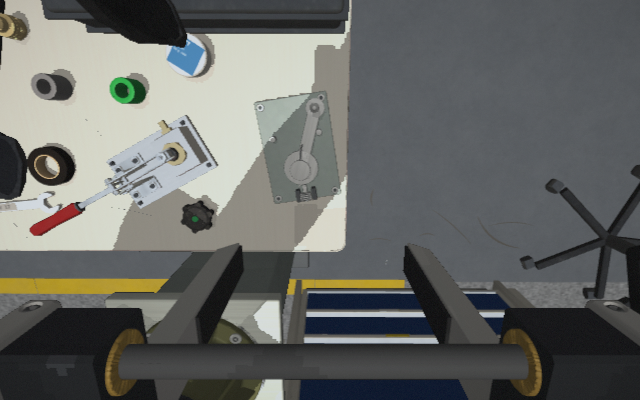

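The wrist view shows the whole jig: spindle near (314,103), pivot near (300,167), and the grey idler at (50,87). I'll enlarge it for precise reading.

```bash
python3 - <<'E'
from h import *
i=cv2.imread('pics/w2.png')
a=cv2.resize(i[80:220,240:360],None,fx=4,fy=4,interpolation=cv2.INTER_CUBIC)   #480x560
b=cv2.resize(i[60:120,20:80],None,fx=4,fy=4,interpolation=cv2.INTER_CUBIC)
c=np.zeros((560,730,3),np.uint8);c[:,:480]=a;c[:240,485:725]=b
cv2.imwrite('pics/c2.png',c)
E
```

```text
(no output)
```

View pics/c2.png

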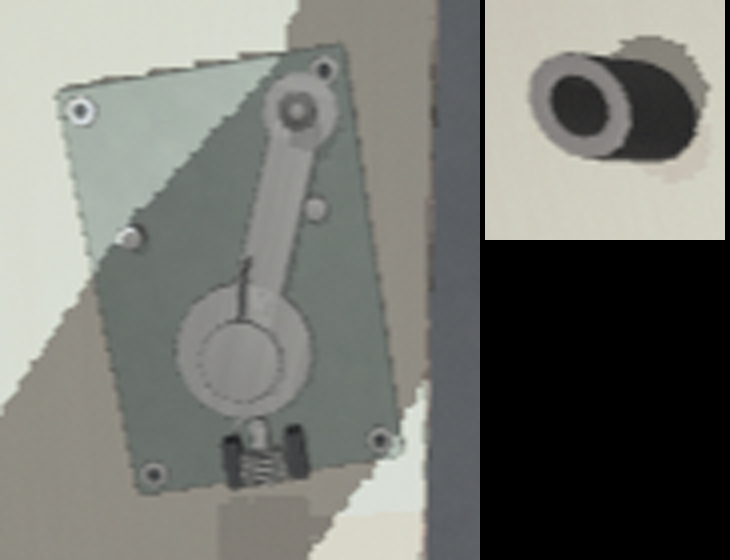

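```bash
python3 - <<'E'
from h import *
np.set_printoptions(precision=1,suppress=True)
p=camera('wrist');f=lambda c:[c[0]/4+240-.4,c[1]/4+80-.4]
C=[atz(p,f(c),10) for c in((57,92),(343,44),(400,452),(137,493))];print(np.array(C)[:,:2])
for a,b in((0,1),(3,2),(2,1),(3,0)): d=C[b]-C[a];print(np.linalg.norm(d),np.degrees(np.arctan2(d[1],d[0])))
c=np.mean(C,0);print('plate centre',c)
print('boss@30',atz(p,f((300,110)),30),'tip@71',atz(p,f((296,110)),71),'post@53',atz(p,f((244,362)),53),'hub',atz(p,f((245,350)),30))
print('idler top@34',atz(p,[43.6,86.1],34))
plan([470,0,330],0.0)
plan([470,130,250],0.0)
E
```

```text
[[ 489.8 -135.6]
 [ 506.7 -242.7]
 [ 351.1 -266. ]
 [ 333.9 -159. ]]
108.369811935608 -81.01001343676687
108.33789519933161 -80.87206457322125
157.36362557897803 8.513543313711656
157.62419306958492 8.526047080792303
plate centre [ 420.4 -200.8   10. ]
boss@30 [ 483.2 -227.    30. ] tip@71 [ 483.  -226.7   71. ] post@53 [ 395.4 -206.6   53. ] hub [ 395.9 -205.5   30. ]
idler top@34 [511.7 155.   34. ]
d [ 0.7 -2.4 -0. ] w [-0.  0. -0.]
d [ 0.7 -3.7  0.8] w [-0.  0. -0.]
```

The plate measures 157 x 108 mm with a yaw of 0.153 rad. The pivot is at (395.7,-204.6) and the boss at (483,-226.8), 90 mm apart, as stated. Next is the idler, at about (512,155).

>>> {"fn": "servo_tool", "kwargs": {
  "motion": [
    {"dx": 0.1,"dy": -0.4,"dz": 0,"wx": 0,"wy": 0,"wz": 0,"fingers": -1},
    {"dx": 0.2,"dy": -0.9,"dz": 0,"wx": 0,"wy": 0,"wz": 0,"fingers": -1}
  ]
}}

```text
clock: 3.3
eef_pos: [418.9, -149.9, 326.6]
eef_rot: [-3.141, 0.001, -0.003]
wrist_force: [0.7, -0.1, 0.0]
finger_gap: 93.8
finger_force: 0.0
```

>>> {"fn": "servo_tool", "kwargs": {
  "motion": [
    {"dx": 0.1,"dy": -0.5,"dz": 0,"wx": 0,"wy": 0,"wz": 0,"fingers": -1},
    {"dx": 0.2,"dy": -0.95,"dz": 0,"wx": 0,"wy": 0,"wz": 0,"fingers": -1}
  ]
}}

```text
clock: 3.5
eef_pos: [439.1, -53.2, 327.1]
eef_rot: [3.142, -0.0, -0.001]
wrist_force: [0.3, -1.4, -0.4]
finger_gap: 93.9
finger_force: 0.0
```

>>> {"fn": "servo_tool", "kwargs": {
  "motion": [
    {"dx": 0.1,"dy": -0.5,"dz": 0,"wx": 0,"wy": 0,"wz": 0,"fingers": -1},
    {"dx": 0.2,"dy": -0.95,"dz": 0,"wx": 0,"wy": 0,"wz": 0,"fingers": -1}
  ]
}}

```text
clock: 3.7
eef_pos: [459.2, 42.0, 327.2]
eef_rot: [-3.142, -0.0, -0.0]
wrist_force: [0.8, -1.3, 0.0]
finger_gap: 94.0
finger_force: 0.0
```

>>> {"fn": "servo_tool", "kwargs": {
  "motion": [
    {"dx": 0.1,"dy": -0.5,"dz": 0.2,"wx": 0,"wy": 0,"wz": 0,"fingers": -1},
    {"dx": 0.1,"dy": -0.9,"dz": 0.5,"wx": 0,"wy": 0,"wz": 0,"fingers": -1},
    {"dx": 0.1,"dy": -0.9,"dz": 0.8,"wx": 0,"wy": 0,"wz": 0,"fingers": -1},
    {"dx": 0.1,"dy": -0.9,"dz": 0.8,"wx": 0,"wy": 0,"wz": 0,"fingers": -1}
  ]
}}

```text
clock: 4.1
eef_pos: [467.6, 130.6, 243.4]
eef_rot: [3.14, 0.007, 0.002]
wrist_force: [0.0, -0.2, -0.3]
finger_gap: 93.9
finger_force: 0.0
```

```bash
python3 - <<'E'
from h import *
np.set_printoptions(precision=1,suppress=True)
st()
p=camera('wrist');save(p,'w3')
for d in trace('idler',p)[:3]:
    m=d['pixels'];ys,xs=np.nonzero(m);print(d['conf'],d['location'],m.sum(),p['image'][m].mean(0),xs.min(),xs.max(),ys.min(),ys.max())
print(proj(p,[511.7,155,34]),proj(p,[511.7,155,0]))
E
```

```text
{'clock': 4.1, 'joints': [0.197, 0.114, 1.591, 0.0, 1.444, 1.766], 'eef_pos': [467.616, 130.612, 243.358], 'eef_rot': [3.14, 0.007, 0.002], 'wrist_force': [0.047, -0.194, -0.298], 'finger_gap': 93.889, 'finger_force': 0.0}
0.88 [297.7, 142.1] 502 [132.9 130.  127.1] 289 316 125 154
0.8 [396.3, 146.0] 599 [37.8 93.5 48.9] 373 403 130 158
[np.float64(303.10922847756945), np.float64(139.8458797889017)] [np.float64(304.54303247621476), np.float64(137.39074614249125)]
```

View pics/w3.png

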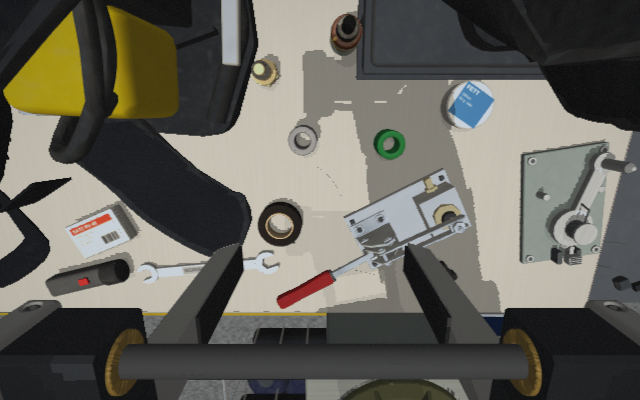

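The idler's projected position matches in this second view: ring centre (302.5,139.5) against a predicted (303,140). The bag edge to its left is near (215,130), so I'll grip with the body along x, at a yaw of about 1.4.

>>> {"fn": "servo_tool", "kwargs": {
  "motion": [
    {"dx": 0.2,"dy": -0.1,"dz": 0,"wx": 0,"wy": 0,"wz": -0.07,"fingers": -1},
    {"dx": 0.44,"dy": -0.244,"dz": 0,"wx": 0,"wy": 0,"wz": -0.14,"fingers": -1},
    {"dx": 0.44,"dy": -0.244,"dz": 0,"wx": 0,"wy": 0,"wz": -0.21,"fingers": -1},
    {"dx": 0.44,"dy": -0.244,"dz": 0,"wx": 0,"wy": 0,"wz": -0.28,"fingers": -1},
    {"dx": 0.44,"dy": -0.244,"dz": 0,"wx": 0,"wy": 0,"wz": -0.35,"fingers": -1},
    {"dx": 0.44,"dy": -0.244,"dz": 0,"wx": 0,"wy": 0,"wz": -0.42,"fingers": -1},
    {"dx": 0.44,"dy": -0.244,"dz": 0,"wx": 0,"wy": 0,"wz": -0.49,"fingers": -1},
    {"dx": 0.44,"dy": -0.244,"dz": 0,"wx": 0,"wy": 0,"wz": -0.56,"fingers": -1},
    {"dx": 0.44,"dy": -0.244,"dz": 0,"wx": 0,"wy": 0,"wz": -0.63,"fingers": -1},
    {"dx": 0.44,"dy": -0.244,"dz": 0,"wx": 0,"wy": 0,"wz": -0.7,"fingers": -1}
  ]
}}

```text
clock: 5.2
eef_pos: [514.2, 153.4, 249.6]
eef_rot: [3.139, -0.001, 1.404]
wrist_force: [0.6, 0.1, 0.4]
finger_gap: 93.9
finger_force: 0.0
```

>>> {"fn": "servo_tool", "kwargs": {
  "motion": [
    {"dx": 0,"dy": 0,"dz": 0.3,"wx": 0,"wy": 0,"wz": 0,"fingers": -1},
    {"dx": 0,"dy": 0,"dz": 0.6,"wx": 0,"wy": 0,"wz": 0,"fingers": -1},
    {"dx": 0,"dy": 0,"dz": 0.9,"wx": 0,"wy": 0,"wz": 0,"fingers": -1},
    {"dx": 0,"dy": 0,"dz": 0.9,"wx": 0,"wy": 0,"wz": 0,"fingers": -1},
    {"dx": 0,"dy": 0,"dz": 0.9,"wx": 0,"wy": 0,"wz": 0,"fingers": -1}
  ]
}}

```text
clock: 5.7
eef_pos: [514.3, 154.0, 159.4]
eef_rot: [3.14, -0.001, 1.399]
wrist_force: [-0.1, 0.7, -0.3]
finger_gap: 93.7
finger_force: 0.0
```

```bash
python3 - <<'E'
from h import *
np.set_printoptions(precision=4,suppress=True)
st()
p=camera('wrist');save(p,'w4')
for d in trace('idler',p)[:3]:
    m=d['pixels'];print(d['conf'],d['location'],m.sum(),p['image'][m].mean(0))
print(proj(p,[511.7,155,34]),proj(p,[511.7,155,0]),proj(p,[511.7,155,17]))
plan([511.7,155,70],1.4);plan([511.7,155,9],1.4)
E
```

```text
{'clock': 5.7, 'joints': [0.223, 0.284, 1.583, 0.0, 1.272, 0.395], 'eef_pos': [514.315, 153.99, 159.371], 'eef_rot': [3.14, -0.001, 1.399], 'wrist_force': [-0.111, 0.695, -0.331], 'finger_gap': 93.725, 'finger_force': 0.0}
0.84 [333.0, 281.9] 1091 [34.7067 83.154  44.2979]
0.72 [336.9, 397.0] 81 [65.5926 69.0988 66.0494]
0.55 [316.0, 190.3] 903 [101.7508  99.6589  97.6556]
[np.float64(321.42978222179283), np.float64(193.13894222922403)] [np.float64(321.5056239561211), np.float64(185.87749497198013)] [np.float64(321.46942055360927), np.float64(189.34378039122126)]
d [ 0.0002 -0.0316  0.8969] w [ 0.0017 -0.0007 -0.0004]
d [-0.0006 -0.0336  1.5069] w [ 0.0017 -0.0007 -0.0004]
```

View pics/w4.png

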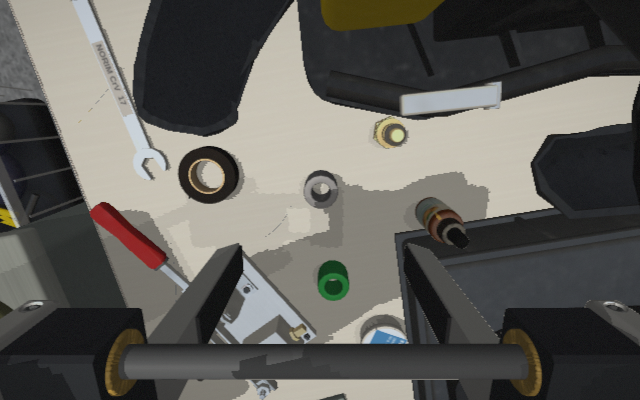

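The idler (321,189) is where predicted and the bottle and bag are clear of the gripper. Descending.

>>> {"fn": "servo_tool", "kwargs": {
  "motion": [
    {"dx": 0,"dy": -0.032,"dz": 0.3,"wx": 0,"wy": 0,"wz": 0,"fingers": -1},
    {"dx": 0,"dy": -0.032,"dz": 0.6,"wx": 0,"wy": 0,"wz": 0,"fingers": -1},
    {"dx": 0,"dy": -0.032,"dz": 0.9,"wx": 0,"wy": 0,"wz": 0,"fingers": -1},
    {"dx": 0,"dy": -0.032,"dz": 0.9,"wx": 0,"wy": 0,"wz": 0,"fingers": -1}
  ]
}}

```text
clock: 6.2
eef_pos: [509.2, 154.7, 65.5]
eef_rot: [-3.138, 0.001, 1.4]
wrist_force: [-0.1, -1.1, -0.1]
finger_gap: 93.9
finger_force: 0.0
```

>>> {"fn": "servo_tool", "kwargs": {
  "motion": [
    {"dx": 0,"dy": 0,"dz": 0.2,"wx": 0,"wy": 0,"wz": 0,"fingers": -1},
    {"dx": 0,"dy": 0,"dz": 0.4,"wx": 0,"wy": 0,"wz": 0,"fingers": -1},
    {"dx": 0,"dy": 0,"dz": 0.55,"wx": 0,"wy": 0,"wz": 0,"fingers": -1},
    {"dx": 0,"dy": 0,"dz": 0.6,"wx": 0,"wy": 0,"wz": 0,"fingers": -1},
    {"dx": 0,"dy": 0,"dz": 0.6,"wx": 0,"wy": 0,"wz": 0,"fingers": -1},
    {"dx": 0,"dy": 0,"dz": 0.6,"wx": 0,"wy": 0,"wz": 0,"fingers": -1}
  ]
}}

```text
clock: 6.8
eef_pos: [511.1, 155.3, 8.7]
eef_rot: [3.14, -0.001, 1.4]
wrist_force: [-0.1, 0.3, -0.3]
finger_gap: 94.1
finger_force: 0.0
```

```bash
python3 - <<'E'
from h import *
np.set_printoptions(precision=4,suppress=True)
st()
p=camera('wrist');save(p,'w5')
print(proj(p,[511.7,155,34]))
for d in trace('idler',p)[:3]:
    m=d['pixels'];print(d['conf'],d['location'],m.sum(),p['image'][m].mean(0))
E
```

```text
{'clock': 6.8, 'joints': [0.226, 0.467, 1.721, 0.0, 0.952, 0.397], 'eef_pos': [511.079, 155.298, 8.721], 'eef_rot': [3.14, -0.001, 1.4], 'wrist_force': [-0.082, 0.295, -0.309], 'finger_gap': 94.09, 'finger_force': 0.0}
[np.float64(326.51255932192066), np.float64(255.07554364182883)]
0.68 [346.5, 390.4] 999 [27.9209 80.8358 39.2933]
0.62 [323.6, 247.2] 3218 [71.738  70.4121 69.3108]
```

>>> {"fn": "servo_tool", "kwargs": {
  "motion": [
    {"dx": 0,"dy": 0,"dz": 0,"wx": 0,"wy": 0,"wz": 0,"fingers": 1},
    {"dx": 0,"dy": 0,"dz": 0,"wx": 0,"wy": 0,"wz": 0,"fingers": 1},
    {"dx": 0,"dy": 0,"dz": 0,"wx": 0,"wy": 0,"wz": 0,"fingers": 1},
    {"dx": 0,"dy": 0,"dz": 0,"wx": 0,"wy": 0,"wz": 0,"fingers": 1},
    {"dx": 0,"dy": 0,"dz": 0,"wx": 0,"wy": 0,"wz": 0,"fingers": 1},
    {"dx": 0,"dy": 0,"dz": 0,"wx": 0,"wy": 0,"wz": 0,"fingers": 1},
    {"dx": 0,"dy": 0,"dz": 0,"wx": 0,"wy": 0,"wz": 0,"fingers": 1},
    {"dx": 0,"dy": 0,"dz": 0,"wx": 0,"wy": 0,"wz": 0,"fingers": 1}
  ],
  "newtons": 28
}}

```text
clock: 7.7
eef_pos: [510.1, 155.1, 7.1]
eef_rot: [3.142, 0.0, 1.4]
wrist_force: [0.6, -0.1, -0.4]
finger_gap: 33.5
finger_force: 0.0
```

```bash
python3 - <<'E'
from h import *
st();p=camera('wrist');st()
for d in trace('idler',p)[:3]:
    m=d['pixels'];print(d['conf'],d['location'],m.sum(),p['image'][m].mean(0))
save(p,'w6')
E
```

```text
{'clock': 7.7, 'joints': [0.227, 0.469, 1.723, -0.0, 0.95, 0.397], 'eef_pos': [510.112, 155.122, 7.06], 'eef_rot': [3.142, 0.0, 1.4], 'wrist_force': [0.648, -0.085, -0.378], 'finger_gap': 33.504, 'finger_force': 0.0}
{'clock': 7.75, 'joints': [0.226, 0.469, 1.723, 0.0, 0.95, 0.398], 'eef_pos': [510.106, 155.114, 7.05], 'eef_rot': [-3.142, -0.0, 1.4], 'wrist_force': [0.142, -0.673, -1.043], 'finger_gap': 29.657, 'finger_force': 0.0}
0.75 [321.2, 247.1] 3145 [67.02829889 65.8445151  64.89411765]
0.72 [344.9, 390.5] 1011 [27.39070227 79.86547972 38.65380811]
```

View pics/w6.png

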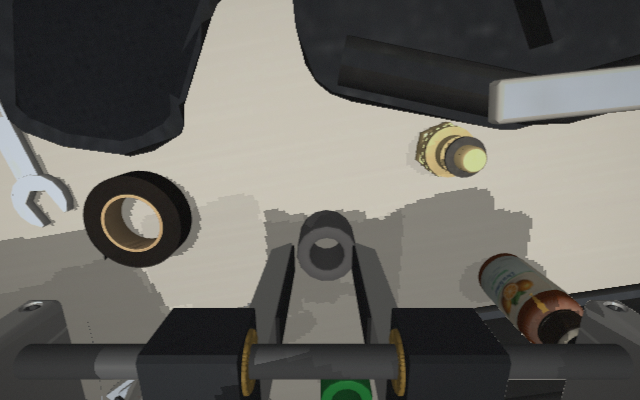

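```bash
python3 - <<'E'
from h import *
p=camera('wrist');s=st();R=Ro.from_euler('xyz',s['eef_rot']);e=np.array(s['eef_pos'])
for v in([0,0,0],[0,-18,0],[0,18,0],[8,-18,0],[8,18,0],[-8,18,0],[-8,-18,0],[0,18,-19],[0,0,-27]): print(v,np.round(proj(p,e+R.apply(v))))
print(atz(p,[326,254],34),atz(p,[326,212],0))
E
```

```text
{'clock': 7.85, 'joints': [0.226, 0.469, 1.723, 0.0, 0.95, 0.398], 'eef_pos': [510.085, 155.106, 7.057], 'eef_rot': [-3.142, 0.0, 1.4], 'wrist_force': [-0.483, 0.487, -0.063], 'finger_gap': 21.736, 'finger_force': 0.0}
[0, 0, 0] [325. 239.]
[0, -18, 0] [298. 239.]
[0, 18, 0] [352. 239.]
[8, -18, 0] [298. 228.]
[8, 18, 0] [352. 228.]
[-8, 18, 0] [352. 250.]
[-8, -18, 0] [298. 250.]
[0, 18, -19] [355. 251.]
[0, 0, -27] [325. 256.]
[510.684547   156.30242043  34.        ] [513.55134124 171.4709088    0.        ]
```

```bash
python3 - <<'E'
from h import *
i=cv2.imread('pics/w6.png');p=camera('wrist');j=p['image'][:,:,::-1];save(p,'w7')
a=[cv2.convertScaleAbs(cv2.resize(x[190:340,220:430],None,fx=3.7,fy=3.7,interpolation=cv2.INTER_CUBIC)[:, :],alpha=1.7,beta=20) for x in(j,)]
cv2.imwrite('pics/c7.png',a[0]);print(a[0].shape,read_state()['finger_gap'])
E
```

```text
(555, 777, 3) 17.216889786525346
```

View pics/c7.png

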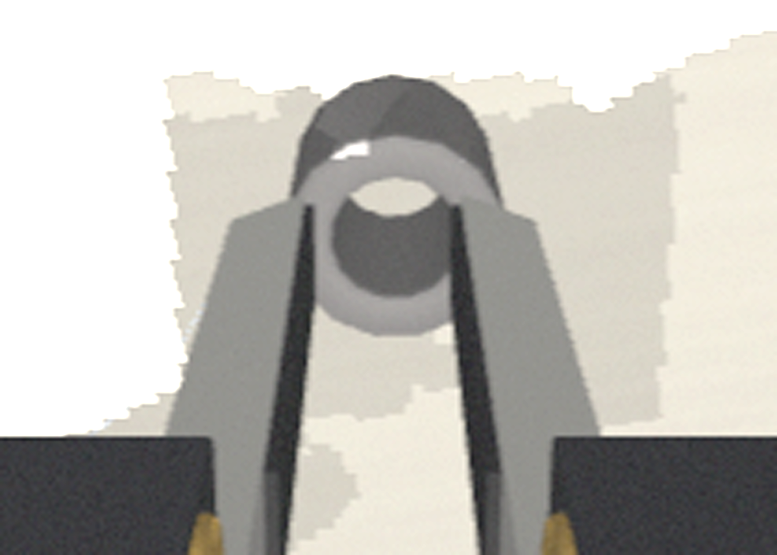

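```bash
python3 - <<'E'
from h import *
np.set_printoptions(precision=1,suppress=True)
p=camera('wrist');s=camera('scene');t=camera('top');st()
o,d=ray(p,[p['cx'],p['cy']]);print('cam',o,d,np.round(p['fx'],1),p['cx'],p['cy'],s['fx'],t['fx'])
e=read_state();R0=Ro.from_euler('xyz',e['eef_rot']);print('cam in tool',R0.inv().apply(o-e['eef_pos']))
T=Ro.from_matrix(np.array(p['R']))
for q,z in(('tape_1',10),('coupling_4',27),('idler',17)):
    for n,c in(('wrist',p),('scene',s),('top',t)):
        print(q,n,[(round(d['conf'],2),np.round(d['location']).tolist(),atz(c,d['location'],z)[:2]) for d in trace(q,c)[:3]])
# project TCP & crop of scene
for c in(s,t): print(np.round(proj(c,e['eef_pos'])),np.round(proj(c,np.array(e['eef_pos'])+[0,0,97])))
save(s,'s7');save(t,'t7')
E
```

```text
{'clock': 8.05, 'joints': [0.226, 0.469, 1.723, 0.0, 0.95, 0.397], 'eef_pos': [510.074, 155.099, 7.029], 'eef_rot': [-3.142, 0.0, 1.4], 'wrist_force': [0.664, 0.208, -0.36], 'finger_gap': 4.996, 'finger_force': 0.0}
cam [522.9 237.4 215.5] [-0.  -0.3 -1. ] 334.5 322.9444096954922 208.40564494304795 372.8326733520242 468.40015079662237
cam in tool [  83.3   -1.4 -208.5]
tape_1 wrist [(0.87, [123.0, 223.0], array([383. , 189.4]))]
tape_1 scene [(0.9, [310.0, 293.0], array([400. , 179.1]))]
tape_1 top []
coupling_4 wrist [(0.58, [451.0, 152.0], array([589.7, 202.7]))]
coupling_4 scene [(0.63, [226.0, 257.0], array([588.9, 205.7])), (0.17, [382.0, 185.0], array([ 426.6, -201.7]))]
coupling_4 top []
idler wrist [(0.71, [337.0, 391.0], array([499.2,  38.4])), (0.68, [322.0, 236.0], array([509.1, 161.7]))]
idler scene [(0.75, [272.0, 261.0], array([509. , 156.9])), (0.23, [384.0, 184.0], array([ 428.6, -220.3]))]
idler top [(0.46, [291.0, 195.0], array([509.7,  56.2]))]
[272. 264.] [268. 228.]
[248. 196.] [240. 191.]
```

The fingers closed above the idler. Their tips sit roughly 30 mm behind the reported TCP, since the pads hide the rim in the picture and their image scale gives about that. I'll reopen, recentre by 2 mm and go lower while watching the force.

>>> {"fn": "servo_tool", "kwargs": {
  "motion": [
    {"dx": 0,"dy": 0.02,"dz": 0,"wx": 0,"wy": 0,"wz": 0,"fingers": -1},
    {"dx": 0,"dy": 0.02,"dz": 0,"wx": 0,"wy": 0,"wz": 0,"fingers": -1},
    {"dx": 0,"dy": 0.02,"dz": 0,"wx": 0,"wy": 0,"wz": 0,"fingers": -1},
    {"dx": 0,"dy": 0.02,"dz": 0,"wx": 0,"wy": 0,"wz": 0,"fingers": -1},
    {"dx": 0,"dy": 0.02,"dz": 0,"wx": 0,"wy": 0,"wz": 0,"fingers": -1},
    {"dx": 0,"dy": 0.02,"dz": 0,"wx": 0,"wy": 0,"wz": 0,"fingers": -1},
    {"dx": 0,"dy": 0.02,"dz": 0,"wx": 0,"wy": 0,"wz": 0,"fingers": -1},
    {"dx": 0,"dy": 0.02,"dz": 0,"wx": 0,"wy": 0,"wz": 0,"fingers": -1},
    {"dx": 0,"dy": 0.02,"dz": 0,"wx": 0,"wy": 0,"wz": 0,"fingers": -1},
    {"dx": 0,"dy": 0.02,"dz": 0,"wx": 0,"wy": 0,"wz": 0,"fingers": -1}
  ]
}}

```text
clock: 9.5
eef_pos: [512.0, 154.8, 7.0]
eef_rot: [-3.142, 0.0, 1.4]
wrist_force: [0.5, 0.1, -0.5]
finger_gap: 77.3
finger_force: 0.0
```

```bash
python3 - <<'E'
from h import *
np.set_printoptions(precision=1,suppress=True)
p=camera('wrist');s=camera('scene');e=st();save(p,'w8');save(s,'s8')
# change between scene open vs shut: where are the fingers seen by the fixed camera?
a=cv2.imread('pics/s7.png').astype(int);b=cv2.imread('pics/s8.png').astype(int)
m=(abs(a-b).max(2)>25).astype(np.uint8)
n,l,q,c=cv2.connectedComponentsWithStats(m)
for k in range(1,n):
    if q[k,4]>15: print(q[k],c[k])
# lowest points of the finger change vs projected finger tips for h=0 and 30
R=Ro.from_euler('xyz',e['eef_rot'])
for h in(0,30):
    for y in(-2.5,2.5,-47,47,-59,59): print(h,y,np.array(proj(s,np.array(e['eef_pos'])+R.apply([0,y,-h]))))
E
```

```text
{'clock': 9.6, 'joints': [0.225, 0.472, 1.718, -0.0, 0.952, 0.396], 'eef_pos': [512.046, 154.776, 7.045], 'eef_rot': [-3.142, 0.0, 1.4], 'wrist_force': [0.796, 0.402, -0.76], 'finger_gap': 85.18, 'finger_force': 0.0}
[504  19   9  32 109] [508.2  33.1]
[578  38   6   5  16] [580.6  39.4]
[559  40   2  15  20] [559.5  46.9]
[442  44  14  10  37] [449.2  48.5]
[511  52   6  14  48] [513.5  58.3]
[400  65  24  20  49] [411.2  74.4]
[355 107  11   7  19] [360.2 110.1]
[341 114  13   9  21] [347.9 117.9]
[333 123   7  13  26] [336.2 129.2]
[224 158   6   6  16] [226.7 160.8]
[270 173  15  14  42] [279.  180.4]
[538 185   4  11  19] [539.5 189.8]
[286 187   4  12  20] [287.6 192.6]
[229 197  15  15 117] [235.4 203. ]
[243 206  18  19 152] [250.  213.3]
[307 210   6  13  33] [310.5 216.4]
[250 216  30  37 618] [264.5 234.1]
[292 219  14  11  23] [298.2 224.3]
[299 226  11   9  18] [304.2 230.3]
[281 242  11  15  99] [286.9 248.5]
[270 251   7   7  31] [272.9 254.1]
[255 260   8   7  24] [258.5 263.1]
0 -2.5 [272.6 263.7]
0 2.5 [271.  262.6]
0 -47 [287.5 274.5]
0 47 [257.  252.5]
0 -59 [291.7 277.6]
0 59 [253.4 249.8]
30 -2.5 [271.4 253.4]
30 2.5 [269.7 252.3]
30 -47 [286.7 264.2]
30 47 [255.5 242.2]
30 -59 [291.  267.2]
30 59 [251.8 239.6]
```

>>> {"fn": "servo_tool", "kwargs": {
  "motion": [
    {"dx": 0,"dy": 0,"dz": 0.06,"wx": 0,"wy": 0,"wz": 0,"fingers": -1},
    {"dx": 0,"dy": 0,"dz": 0.12,"wx": 0,"wy": 0,"wz": 0,"fingers": -1},
    {"dx": 0,"dy": 0,"dz": 0.16,"wx": 0,"wy": 0,"wz": 0,"fingers": -1},
    {"dx": 0,"dy": 0,"dz": 0.2,"wx": 0,"wy": 0,"wz": 0,"fingers": -1},
    {"dx": 0,"dy": 0,"dz": 0.2,"wx": 0,"wy": 0,"wz": 0,"fingers": -1}
  ]
}}

```text
clock: 10.1
eef_pos: [511.7, 154.7, -13.7]
eef_rot: [-3.141, 0.0, 1.4]
wrist_force: [-0.4, -1.3, 0.5]
finger_gap: 94.0
finger_force: 0.0
```

```bash
python3 - <<'E'
from h import *
np.set_printoptions(precision=1,suppress=True)
p=camera('wrist');s=camera('scene');e=st();save(p,'w9');save(s,'s9')
i=cv2.imread('pics/w9.png');k=cv2.imread('pics/s9.png')[170:310,200:330]
c=np.zeros((600,800,3),np.uint8);c[:250]=cv2.resize(i[150:350],(800,250));c[250:,:325]=cv2.resize(k,None,fx=2.5,fy=2.5,interpolation=cv2.INTER_CUBIC)
c[250:,400:725]=cv2.resize(cv2.imread('pics/s7.png')[170:310,200:330],None,fx=2.5,fy=2.5,interpolation=cv2.INTER_CUBIC)
cv2.imwrite('pics/c9.png',c)
E
```

```text
{'clock': 10.2, 'joints': [0.225, 0.505, 1.726, -0.0, 0.911, 0.396], 'eef_pos': [512.098, 154.78, -12.974], 'eef_rot': [-3.142, 0.0, 1.4], 'wrist_force': [-0.193, 0.188, -0.543], 'finger_gap': 93.996, 'finger_force': 0.0}
```

View pics/c9.png

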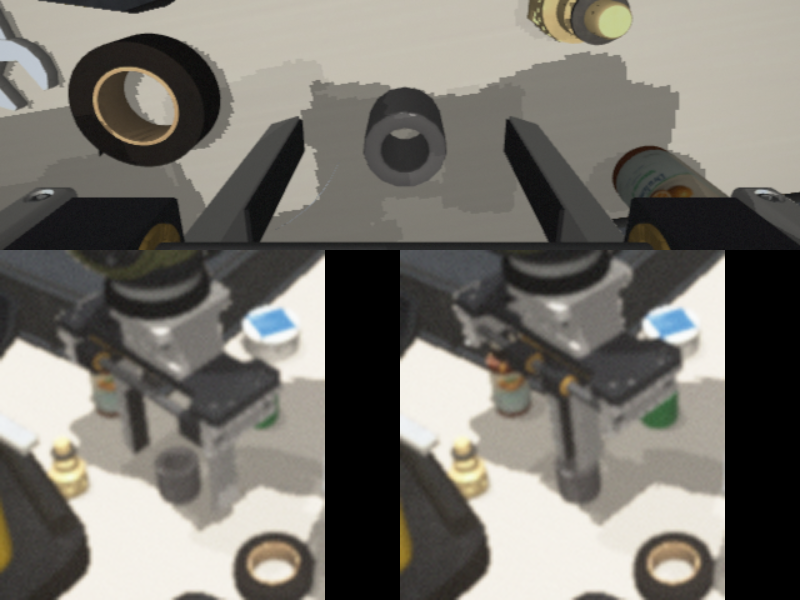

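The crop shows the shut fingers had been just above the idler. They now straddle it with the tips below its top. Closing at 28 N.

>>> {"fn": "servo_tool", "kwargs": {
  "motion": [
    {"dx": 0,"dy": 0,"dz": 0,"wx": 0,"wy": 0,"wz": 0,"fingers": 1},
    {"dx": 0,"dy": 0,"dz": 0,"wx": 0,"wy": 0,"wz": 0,"fingers": 1},
    {"dx": 0,"dy": 0,"dz": 0,"wx": 0,"wy": 0,"wz": 0,"fingers": 1},
    {"dx": 0,"dy": 0,"dz": 0,"wx": 0,"wy": 0,"wz": 0,"fingers": 1},
    {"dx": 0,"dy": 0,"dz": 0,"wx": 0,"wy": 0,"wz": 0,"fingers": 1},
    {"dx": 0,"dy": 0,"dz": 0,"wx": 0,"wy": 0,"wz": 0,"fingers": 1},
    {"dx": 0,"dy": 0,"dz": 0,"wx": 0,"wy": 0,"wz": 0,"fingers": 1},
    {"dx": 0,"dy": 0,"dz": 0,"wx": 0,"wy": 0,"wz": 0,"fingers": 1},
    {"dx": 0,"dy": 0,"dz": 0,"wx": 0,"wy": 0,"wz": 0,"fingers": 1},
    {"dx": 0,"dy": 0,"dz": 0,"wx": 0,"wy": 0,"wz": 0,"fingers": 1}
  ],
  "newtons": 28
}}

```text
clock: 11.2
eef_pos: [512.1, 154.7, -12.9]
eef_rot: [3.142, 0.0, 1.4]
wrist_force: [0.4, 0.6, 0.4]
finger_gap: 35.7
finger_force: 28.0
```

>>> {"fn": "servo_tool", "kwargs": {
  "motion": [
    {"dx": 0,"dy": 0,"dz": -0.1,"wx": 0,"wy": 0,"wz": 0,"fingers": 1},
    {"dx": 0,"dy": 0,"dz": -0.3,"wx": 0,"wy": 0,"wz": 0,"fingers": 1},
    {"dx": 0,"dy": 0,"dz": -0.6,"wx": 0,"wy": 0,"wz": 0,"fingers": 1},
    {"dx": 0,"dy": 0,"dz": -0.9,"wx": 0,"wy": 0,"wz": 0,"fingers": 1}
  ]
}}

```text
clock: 11.6
eef_pos: [511.8, 154.7, 78.6]
eef_rot: [-3.141, 0.0, 1.4]
wrist_force: [-0.6, -0.1, -1.4]
finger_gap: 35.8
finger_force: 28.0
```

>>> {"fn": "servo_tool", "kwargs": {
  "motion": [
    {"dx": 0,"dy": 0,"dz": -0.3,"wx": 0,"wy": 0,"wz": 0.07,"fingers": 1},
    {"dx": 0,"dy": 0,"dz": -0.6,"wx": 0,"wy": 0,"wz": 0.14,"fingers": 1},
    {"dx": 0,"dy": 0,"dz": -0.8,"wx": 0,"wy": 0,"wz": 0.21,"fingers": 1},
    {"dx": 0,"dy": 0,"dz": -0.8,"wx": 0,"wy": 0,"wz": 0.28,"fingers": 1},
    {"dx": 0,"dy": 0,"dz": -0.8,"wx": 0,"wy": 0,"wz": 0.35,"fingers": 1},
    {"dx": 0,"dy": 0,"dz": -0.8,"wx": 0,"wy": 0,"wz": 0.42,"fingers": 1},
    {"dx": 0,"dy": 0,"dz": -0.8,"wx": 0,"wy": 0,"wz": 0.49,"fingers": 1},
    {"dx": 0,"dy": 0,"dz": -0.8,"wx": 0,"wy": 0,"wz": 0.56,"fingers": 1},
    {"dx": 0,"dy": 0,"dz": -0.8,"wx": 0,"wy": 0,"wz": 0.63,"fingers": 1},
    {"dx": 0,"dy": 0,"dz": -0.8,"wx": 0,"wy": 0,"wz": 0.7,"fingers": 1}
  ]
}}

```text
clock: 12.6
eef_pos: [511.9, 154.8, 157.8]
eef_rot: [-3.141, -0.0, -0.006]
wrist_force: [0.7, 0.5, -0.9]
finger_gap: 35.2
finger_force: 28.0
```

```bash
python3 - <<'E'
from h import *
np.set_printoptions(precision=1,suppress=True)
p=camera('wrist');e=st();save(p,'w10')
R=Ro.from_euler('xyz',e['eef_rot']);q=lambda v:np.array(proj(p,np.array(e['eef_pos'])+R.apply(v)))
print('pred rim top',q([0,0,-47]),q([18,0,-47]),q([0,18,-47]),'bottom',q([0,0,-13]))
for d in trace('idler',p)[:3]:
    m=d['pixels'];ys,xs=np.nonzero(m);print(d['conf'],d['location'],m.sum(),p['image'][m].mean(0),xs.min(),xs.max(),ys.min(),ys.max())
plan([483,-227,150],0)
E
```

```text
{'clock': 12.65, 'joints': [0.225, 0.282, 1.589, -0.0, 1.269, 1.811], 'eef_pos': [511.978, 154.738, 157.749], 'eef_rot': [-3.142, -0.0, -0.015], 'wrist_force': [0.147, 0.506, -0.88], 'finger_gap': 35.657, 'finger_force': 27.999}
pred rim top [323.2 269.4] [323.5 237.9] [356.9 269.7] bottom [323.2 244.6]
0.86 [429.8, 197.8] 1166 [ 42.6 103.3  54.7] 404 444 174 214
0.78 [318.2, 259.1] 4051 [83.7 82.1 81. ] 290 355 220 299
d [-0.3  3.8  0.1] w [-0. -0. -0.]
```

The idler is held and centred: its mask spans columns 290–355, against a predicted 290–357. Carrying it to the jig.

>>> {"fn": "servo_tool", "kwargs": {
  "motion": [
    {"dx": -0.02,"dy": 0.3,"dz": 0,"wx": 0,"wy": 0,"wz": 0,"fingers": 1},
    {"dx": -0.05,"dy": 0.65,"dz": 0,"wx": 0,"wy": 0,"wz": 0,"fingers": 1},
    {"dx": -0.07,"dy": 0.95,"dz": 0,"wx": 0,"wy": 0,"wz": 0,"fingers": 1}
  ]
}}

```text
clock: 13.0
eef_pos: [504.7, 58.6, 157.5]
eef_rot: [3.141, -0.0, 0.005]
wrist_force: [0.2, -0.7, -0.4]
finger_gap: 35.6
finger_force: 28.0
```

>>> {"fn": "servo_tool", "kwargs": {
  "motion": [
    {"dx": -0.02,"dy": 0.3,"dz": 0,"wx": 0,"wy": 0,"wz": 0,"fingers": 1},
    {"dx": -0.05,"dy": 0.65,"dz": 0,"wx": 0,"wy": 0,"wz": 0,"fingers": 1},
    {"dx": -0.07,"dy": 0.95,"dz": 0,"wx": 0,"wy": 0,"wz": 0,"fingers": 1}
  ]
}}

```text
clock: 13.3
eef_pos: [497.7, -36.7, 157.6]
eef_rot: [3.141, -0.0, 0.005]
wrist_force: [0.2, 0.5, -1.1]
finger_gap: 35.8
finger_force: 28.0
```

>>> {"fn": "servo_tool", "kwargs": {
  "motion": [
    {"dx": -0.02,"dy": 0.3,"dz": 0,"wx": 0,"wy": 0,"wz": 0,"fingers": 1},
    {"dx": -0.05,"dy": 0.65,"dz": 0,"wx": 0,"wy": 0,"wz": 0,"fingers": 1},
    {"dx": -0.07,"dy": 0.95,"dz": 0,"wx": 0,"wy": 0,"wz": 0,"fingers": 1}
  ]
}}

```text
clock: 13.6
eef_pos: [490.6, -131.7, 157.6]
eef_rot: [3.141, -0.0, 0.004]
wrist_force: [-0.2, -0.0, -0.3]
finger_gap: 36.0
finger_force: 28.0
```

>>> {"fn": "servo_tool", "kwargs": {
  "motion": [
    {"dx": -0.02,"dy": 0.3,"dz": 0,"wx": 0,"wy": 0,"wz": 0,"fingers": 1},
    {"dx": -0.05,"dy": 0.65,"dz": 0,"wx": 0,"wy": 0,"wz": 0,"fingers": 1},
    {"dx": -0.07,"dy": 0.95,"dz": 0,"wx": 0,"wy": 0,"wz": 0,"fingers": 1},
    {"dx": -0.07,"dy": 0.95,"dz": 0,"wx": 0,"wy": 0,"wz": 0,"fingers": 1},
    {"dx": -0.07,"dy": 0.95,"dz": 0,"wx": 0,"wy": 0,"wz": 0,"fingers": 1}
  ]
}}

```text
clock: 14.1
eef_pos: [483.8, -225.3, 157.2]
eef_rot: [-3.141, 0.0, 0.002]
wrist_force: [-0.6, 0.7, 0.1]
finger_gap: 35.7
finger_force: 28.0
```

```bash
python3 - <<'E'
from h import *
np.set_printoptions(precision=3,suppress=True)
p=camera('wrist');e=st();save(p,'w11')
for q in('spindle_seat','pivot'):
    for d in trace(q,p)[:2]:
        m=d['pixels'];ys,xs=np.nonzero(m);print(q,round(d['conf'],2),d['location'],m.sum(),xs.min(),xs.max(),ys.min(),ys.max())
for n,X in(('seat',[483.1,-226.8,30]),('tip',[483.1,-226.8,71]),('pivot',[395.7,-204.6,53])): print(n,proj(p,X))
plan([483.1,-226.8,62],0)
E
```

```text
{'clock': 14.15, 'joints': [-0.503, 0.281, 1.593, 0.0, 1.268, 1.065], 'eef_pos': [483.949, -224.746, 157.205], 'eef_rot': [-3.141, -0.0, 0.002], 'wrist_force': [-0.239, 0.242, -0.601], 'finger_gap': 35.649, 'finger_force': 28.0}
spindle_seat 0.72 [321.1, 199.2] 924 291 336 179 291
pivot 0.69 [322.5, 197.8] 1016 291 336 178 290
seat [np.float64(324.57803628194034), np.float64(192.411539716967)]
tip [np.float64(324.75599683090496), np.float64(203.14771976127517)]
pivot [np.float64(303.0365721374484), np.float64(279.2666956412679)]
d [-0.011  0.025  0.953] w [-0.    -0.     0.001]
```

```bash
python3 - <<'E'
from h import *
np.set_printoptions(precision=1,suppress=True)
p=camera('wrist')
d=max(trace('spindle_seat',p),key=lambda d:d['conf']);m=d['pixels']
for r in range(178,222,3):
    x=np.nonzero(m[r])[0];print(r,x.min() if len(x) else 0,x.max() if len(x) else 0)
print([np.round(proj(p,[483.1+14*np.cos(a),-226.8+14*np.sin(a),30]),1).tolist() for a in np.arange(4)*np.pi/2])
g=cv2.cvtColor(p['image'],cv2.COLOR_RGB2GRAY)[176:222:2,300:350:2];print(g)
E
```

```text
178 0 0
181 317 332
184 314 335
187 312 336
190 312 337
193 312 337
196 312 337
199 313 335
202 313 333
205 313 330
208 312 328
211 311 328
214 310 327
217 309 326
220 309 315
[[325.6, 179.4], [312.0, 192.7], [325.5, 205.8], [339.1, 192.8]]
[[112 113 113 113 116 114 113 113 112 113 114 113 115 115 117 124  68  67
  128 120 107 121 138 139 139]
 [111 113 113 113 114 115 113 113 114 114 113  91 100 101  94 131  97  98
  134 106 109 121 139 138 140]
 [112 112 114 113 114 114 114 114 112  86  79 119 120 122 114  78 112 122
  102 115 113 123 138 139 140]
 [112 113 113 114 114 115 114 113  77 124 146 146 145 145 145 145 119  87
  116 115 115 109 138 140 139]
 [112 112 112 113 114 115 113  84 137 144 146 146 147 147 147 147 146 132
  104 115 116  97 139 139 139]
 [112 112 113 111 114 113 101 121 140 138 139 141 139 143 147 148 148 148
  110 110 115 103 140 139 139]
 [112 112 112 111 112 112 115 139 141 141 140  87  70  71 107 139 142 144
  146 118 114 105 138 139 139]
 [112 112 112 112 114 114 118 139 139 139  94  69  74  73  73 115 141 141
  141 116 114 110 123 140 140]
 [112 114 113 114 1
[... 856 characters left out ...]
38 137 139 132  99 104 112 100 103 104
  104 103 103 103 102 120 138]
 [112 112 113 113 114 113 110 138 137 137 140 130 127 128 123  94 104 103
  102 102 102 102 103  89 132]
 [113 112 112 114 113 105 130 136 138 138 131 124 127 126 106 103 101 102
  102 103 102 103 103  95 124]
 [113 112 113 114 102  89 133 137 136 131 124 124 127 128  99 102 102 102
  102 101 103 101 102  92 124]
 [113 113 113 114 101  97 123 122 122 125 124 124 127 124  72  70  78 103
  103 102 101 102 102  96 114]
 [113 113 113 106 100  99 123 122 122 125 123 123 123 121  68  70  73 104
  114 113 114 109 104  99 111]
 [ 99 102 106 105  95 115 121 119  97  78  56  54  52  53  58 102  83  98
  114 113 113 102 103 100 111]]
```

Boss and spindle tip show where predicted: (325,193) and (325,203). Lowering to just above the tip.

>>> {"fn": "servo_tool", "kwargs": {
  "motion": [
    {"dx": -0.01,"dy": 0.02,"dz": 0.3,"wx": 0,"wy": 0,"wz": 0,"fingers": 1},
    {"dx": -0.01,"dy": 0.02,"dz": 0.6,"wx": 0,"wy": 0,"wz": 0,"fingers": 1},
    {"dx": -0.01,"dy": 0.02,"dz": 0.85,"wx": 0,"wy": 0,"wz": 0,"fingers": 1},
    {"dx": -0.01,"dy": 0.02,"dz": 0.93,"wx": 0,"wy": 0,"wz": 0,"fingers": 1},
    {"dx": -0.01,"dy": 0.02,"dz": 0.93,"wx": 0,"wy": 0,"wz": 0,"fingers": 1},
    {"dx": -0.01,"dy": 0.02,"dz": 0.93,"wx": 0,"wy": 0,"wz": 0,"fingers": 1}
  ]
}}

```text
clock: 14.95
eef_pos: [483.6, -227.3, 65.3]
eef_rot: [3.141, -0.001, 0.0]
wrist_force: [-0.0, -0.7, -1.8]
finger_gap: 35.3
finger_force: 28.0
```

```bash
python3 - <<'E'
from h import *
np.set_printoptions(precision=3,suppress=True)
p=camera('wrist');e=st();save(p,'w12')
plan([483.1,-226.8,17],0)
g=cv2.cvtColor(p['image'],cv2.COLOR_RGB2GRAY)
R=Ro.from_euler('xyz',e['eef_rot']);q=lambda v:np.array(proj(p,np.array(e['eef_pos'])+R.apply(v)))
print('rim',q([0,0,-47]),q([10,0,-47]),'tip',proj(p,[483.1,-226.8,71]))
print(g[236:304:3,296:352:2])
E
```

```text
{'clock': 15.0, 'joints': [-0.508, 0.385, 1.685, 0.0, 1.07, 1.063], 'eef_pos': [483.708, -227.459, 65.491], 'eef_rot': [3.141, -0.002, 0.0], 'wrist_force': [0.101, -0.415, -1.665], 'finger_gap': 35.555, 'finger_force': 28.0}
d [-0.007 -0.007  0.485] w [ 0.001 -0.001  0.   ]
rim [323.345 269.581] [323.362 252.275] tip [np.float64(322.3152333899928), np.float64(241.05486064334377)]
[[ 83  48  49  49  50  50  51  50  52  51  53  52  52  54  53  52  52  50
   52  52  53  53  52  52  50  52  48 108]
 [ 44  47  49  50  50  53  51  52  51  52  55  56  61  75  70  64  59  52
   52  52  53  53  52  50  51  52  50  47]
 [ 45  46  49  50  51  50  63  88 100 101 101 100 102 100 101 101 102 102
  104 104  96  70  52  52  52  50  50  49]
 [ 46  46  51  52  73  96  98  96  96  97  96  98  97  98  96  97  98  97
   98 100 100 101 103  69  54  50  49  49]
 [ 48  55  74  94  95  96  96  95  95  94  95  94  94  94  93  95  94  95
   96  95  95  97  99  98  98  74  55  50]
 [ 51  82  84  90  94  95  93  93  93  92  90  88  90  90  89  89  89  90
   89  92  93  94  95  96  97  98  91  54]
 [ 80  85  86  
[... 1274 characters left out ...]
 72  71  81  82  82  84  86  85  87  89  92  91  72  71  79  79  85  85
   84  83  83  84  82  81  82  82  86  99]
 [ 48  92 106  80  81  82  83  83  85  83  84  85  85  84  84  85  85  84
   81  82  84  82  82  82  81  94  98  98]
 [ 43 101 115 117  90  80  80  80  81  82  83  82  84  83  84  83  82  82
   81  81  81  81  81  85  98  98  97  98]
 [ 42 116 115 116 116 114 116 103  87  80  81  81  81  81  81  82  81  79
   81  81  95  99  98  97  98  99  98  97]
 [ 69 116 116 116 115 115 113 114 113 116  83  68  69  89  98  98  99  99
   99  99  98  98  98  98  97  98  97  99]
 [ 80 116 117 117 115 113 113 114 113 116 117 116  73  67  90  97  98  99
   99  98  98  99  99  98  97  97  96  96]]
```

>>> {"fn": "servo_tool", "kwargs": {
  "motion": [
    {"dx": -0.005,"dy": -0.006,"dz": 0.05,"wx": 0,"wy": 0,"wz": 0,"fingers": 1},
    {"dx": -0.005,"dy": -0.006,"dz": 0.1,"wx": 0,"wy": 0,"wz": 0,"fingers": 1},
    {"dx": -0.005,"dy": -0.006,"dz": 0.15,"wx": 0,"wy": 0,"wz": 0,"fingers": 1},
    {"dx": -0.005,"dy": -0.006,"dz": 0.2,"wx": 0,"wy": 0,"wz": 0,"fingers": 1},
    {"dx": -0.005,"dy": -0.006,"dz": 0.2,"wx": 0,"wy": 0,"wz": 0,"fingers": 1}
  ]
}}

```text
clock: 15.5
eef_pos: [482.1, -226.5, 43.2]
eef_rot: [-3.141, 0.001, -0.0]
wrist_force: [1.2, -0.4, -1.0]
finger_gap: 35.8
finger_force: 28.0
```

>>> {"fn": "servo_tool", "kwargs": {
  "motion": [
    {"dx": 0,"dy": 0,"dz": 0.05,"wx": 0,"wy": 0,"wz": 0,"fingers": 1},
    {"dx": 0,"dy": 0,"dz": 0.1,"wx": 0,"wy": 0,"wz": 0,"fingers": 1},
    {"dx": 0,"dy": 0,"dz": 0.15,"wx": 0,"wy": 0,"wz": 0,"fingers": 1},
    {"dx": 0,"dy": 0,"dz": 0.2,"wx": 0,"wy": 0,"wz": 0,"fingers": 1},
    {"dx": 0,"dy": 0,"dz": 0.23,"wx": 0,"wy": 0,"wz": 0,"fingers": 1},
    {"dx": 0,"dy": 0,"dz": 0.23,"wx": 0,"wy": 0,"wz": 0,"fingers": 1}
  ]
}}

```text
clock: 16.1
eef_pos: [482.2, -226.5, 20.5]
eef_rot: [-3.141, 0.001, -0.0]
wrist_force: [-0.4, -0.2, -0.1]
finger_gap: 35.7
finger_force: 28.0
```

```bash
python3 - <<'E'
from h import *
for _ in range(3): camera('top');s=st()
E
```

```text
{'clock': 16.15, 'joints': [-0.508, 0.447, 1.716, -0.0, 0.979, 1.063], 'eef_pos': [482.417, -226.604, 20.876], 'eef_rot': [-3.141, 0.0, -0.0], 'wrist_force': [0.447, 0.469, -0.238], 'finger_gap': 36.018, 'finger_force': 28.0}
{'clock': 16.2, 'joints': [-0.508, 0.447, 1.716, 0.0, 0.979, 1.063], 'eef_pos': [482.533, -226.645, 21.086], 'eef_rot': [3.142, -0.0, -0.0], 'wrist_force': [0.711, -0.846, -1.448], 'finger_gap': 35.527, 'finger_force': 28.0}
{'clock': 16.25, 'joints': [-0.508, 0.447, 1.716, 0.0, 0.979, 1.063], 'eef_pos': [482.592, -226.671, 21.202], 'eef_rot': [3.141, -0.0, -0.0], 'wrist_force': [-0.271, 0.334, -0.958], 'finger_gap': 35.493, 'finger_force': 28.0}
```

Expected seat contact is at about z = 17. Continuing in small steps until contact.

>>> {"fn": "servo_tool", "kwargs": {
  "motion": [
    {"dx": 0,"dy": 0,"dz": 0.01,"wx": 0,"wy": 0,"wz": 0,"fingers": 1},
    {"dx": 0,"dy": 0,"dz": 0.02,"wx": 0,"wy": 0,"wz": 0,"fingers": 1},
    {"dx": 0,"dy": 0,"dz": 0.03,"wx": 0,"wy": 0,"wz": 0,"fingers": 1},
    {"dx": 0,"dy": 0,"dz": 0.035,"wx": 0,"wy": 0,"wz": 0,"fingers": 1},
    {"dx": 0,"dy": 0,"dz": 0.035,"wx": 0,"wy": 0,"wz": 0,"fingers": 1}
  ]
}}

```text
clock: 16.75
eef_pos: [482.5, -226.6, 17.5]
eef_rot: [-3.142, 0.0, -0.0]
wrist_force: [-0.4, -0.8, -1.3]
finger_gap: 35.7
finger_force: 28.0
```

>>> {"fn": "servo_tool", "kwargs": {
  "motion": [
    {"dx": 0,"dy": 0,"dz": 0.005,"wx": 0,"wy": 0,"wz": 0,"fingers": 1},
    {"dx": 0,"dy": 0,"dz": 0.01,"wx": 0,"wy": 0,"wz": 0,"fingers": 1},
    {"dx": 0,"dy": 0,"dz": 0.01,"wx": 0,"wy": 0,"wz": 0,"fingers": 1}
  ]
}}

```text
clock: 17.05
eef_pos: [482.6, -226.7, 16.9]
eef_rot: [3.141, -0.0, -0.0]
wrist_force: [-1.3, 1.2, 4.0]
finger_gap: 35.9
finger_force: 28.0
```

The idler is seated: contact force 4 N at z = 16.9, as predicted. Now pushing along the arc around the pivot.

>>> {"fn": "servo_tool", "kwargs": {
  "motion": [
    {"dx": 0.012,"dy": -0.04,"dz": 0.003,"wx": 0,"wy": 0,"wz": 0,"fingers": 1},
    {"dx": 0.021,"dy": -0.087,"dz": 0.003,"wx": 0,"wy": 0,"wz": 0,"fingers": 1},
    {"dx": 0.027,"dy": -0.13,"dz": 0.003,"wx": 0,"wy": 0,"wz": 0,"fingers": 1},
    {"dx": 0.03,"dy": -0.176,"dz": 0.003,"wx": 0,"wy": 0,"wz": 0,"fingers": 1},
    {"dx": 0.031,"dy": -0.22,"dz": 0.003,"wx": 0,"wy": 0,"wz": 0,"fingers": 1},
    {"dx": 0.03,"dy": -0.266,"dz": 0.003,"wx": 0,"wy": 0,"wz": 0,"fingers": 1},
    {"dx": 0.027,"dy": -0.31,"dz": 0.003,"wx": 0,"wy": 0,"wz": 0,"fingers": 1},
    {"dx": 0.027,"dy": -0.31,"dz": 0.003,"wx": 0,"wy": 0,"wz": 0,"fingers": 1}
  ]
}}

```text
clock: 17.85
eef_pos: [486.6, -196.8, 17.1]
eef_rot: [3.139, -0.004, -0.0]
wrist_force: [5.1, -9.2, 0.1]
finger_gap: 35.4
finger_force: 28.0
```

```bash
cat > ang.py <<'E'
from h import *
np.set_printoptions(precision=3,suppress=True)
s=st();e=np.array(s['eef_pos']);P=np.array([395.7,-204.6]);v=e[:2]-P
print('gripper phi',np.arctan2(v[1],v[0]),'r',np.hypot(*v),'theta',np.arctan2(v[1],v[0])+.247)
p=camera('wrist')
R=Ro.from_euler('xyz',s['eef_rot']);q=lambda v:np.array(proj(p,e+R.apply(v)))
print('rim',q([0,0,-47]),q([10,0,-47]))
print(cv2.cvtColor(p['image'],cv2.COLOR_RGB2GRAY)[246:296:4,296:352:2])
E
python3 ang.py
```

```text
{'clock': 17.85, 'joints': [-0.453, 0.435, 1.745, -0.001, 0.957, 1.118], 'eef_pos': [486.602, -196.774, 17.091], 'eef_rot': [3.139, -0.004, -0.0], 'wrist_force': [5.126, -9.175, 0.072], 'finger_gap': 35.426, 'finger_force': 28.001}
gripper phi 0.08588211479271274 r 91.23839010033728 theta 0.33288211479271274
rim [323.163 269.462] [323.174 252.17 ]
[[ 45  46  49  59  86  92  93  91  92  93  92  92  93  92  92  93  93  95
   94  94  95  96  98  94  61  50  47  48]
 [ 45  72  86  90  91  91  92  90  89  89  89  89  87  86  87  88  89  90
   88  89  91  91  94  93  94  94  86  49]
 [ 76  79  85  89  91  90  89  89  86 107 113 106  60  62  65  68  69  70
   74  83  87  88  90  89  92  92  94  85]
 [ 81  81  84  89  88  87  64  48  47  82 113 107  60  62  64  65  65  66
   67  66  66  74  85  88  88  90  91  92]
 [ 79  81  79  81  78  55  44  46  49  47  49  51  61  63  64  76  85  92
   90  85  80  65  61  77  79  80  81  82]
 [ 79  80  81  79  64  46  46  48  47  48  48  51  64  84  88  92  94  95
   95  96  96  94  87  68  78  77  80  80]
 [ 80  80  81  79  59  47  46  47  48  48  47  50  81  87  89  92  94  96
   96  96  95  94  92  80  80  79  79  81]
 [ 80  80  81  81  74  48  47  48  48  47  49  51  87  84  86  91 108 113
  113 107  94  91  91  84  79  78  79  80]
 [ 78  80  81  80  82  71  51  49  47  49  48  47  53  78  86 103 122 123
  124 121 100  91  78  77  80  78  79  80]
 [ 79  79  79  80  80  82  86  66  51  49  50  49  48  49  46  58  72  72
   75  65  64  79  80  79  79  79  80  78]
 [ 88  77  78  81  80  80  80  82  85  90  76  60  56  58  57  55  59  73
   82  81  80  81  80  79  79  80  78  92]
 [ 93  93  88  75  77  79  79  80  80  82  82  81  81  82  82  82  80  80
   79  81  79  79  79  78  77  92  95  94]
 [ 92  92  93  92  94  84  77  76  77  81  77  79  79  78  79  79  79  79
   78  79  78  79  91 116  99  94  94  97]]
```

>>> {"fn": "servo_tool", "kwargs": {
  "motion": [
    {"dx": -0.005,"dy": -0.045,"dz": 0,"wx": 0,"wy": 0,"wz": 0,"fingers": 1},
    {"dx": -0.013,"dy": -0.09,"dz": 0,"wx": 0,"wy": 0,"wz": 0,"fingers": 1},
    {"dx": -0.024,"dy": -0.134,"dz": 0,"wx": 0,"wy": 0,"wz": 0,"fingers": 1},
    {"dx": -0.037,"dy": -0.178,"dz": 0,"wx": 0,"wy": 0,"wz": 0,"fingers": 1},
    {"dx": -0.052,"dy": -0.222,"dz": 0,"wx": 0,"wy": 0,"wz": 0,"fingers": 1},
    {"dx": -0.07,"dy": -0.26,"dz": 0,"wx": 0,"wy": 0,"wz": 0,"fingers": 1},
    {"dx": -0.07,"dy": -0.265,"dz": 0,"wx": 0,"wy": 0,"wz": 0,"fingers": 1},
    {"dx": -0.07,"dy": -0.265,"dz": 0,"wx": 0,"wy": 0,"wz": 0,"fingers": 1},
    {"dx": -0.07,"dy": -0.265,"dz": 0,"wx": 0,"wy": 0,"wz": 0,"fingers": 1}
  ]
}}

```text
clock: 18.8
eef_pos: [479.7, -170.5, 17.1]
eef_rot: [3.139, -0.004, -0.0]
wrist_force: [5.2, -8.4, 1.1]
finger_gap: 35.8
finger_force: 28.0
```

```bash
cat >> ang.py <<'E'
save(p,'wf')
for c in('top','scene'):
    t=camera(c);save(t,c+'f')
    for qn in('idler','spindle_seat','tensioner_arm'):
        print(c,qn,[(round(d['conf'],2),np.round(d['location'],1).tolist(),atz(t,d['location'],47)[:2]) for d in trace(qn,t)[:3]])
    for th in(.4,.6,.8):
        f=th-.247;print(th,proj(t,[395.7+90*np.cos(f),-204.6+90*np.sin(f),47]))
st()
E
python3 ang.py
```

```text
{'clock': 18.8, 'joints': [-0.413, 0.405, 1.79, -0.001, 0.941, 1.159], 'eef_pos': [479.712, -170.455, 17.101], 'eef_rot': [3.139, -0.004, -0.0], 'wrist_force': [5.201, -8.449, 1.069], 'finger_gap': 35.824, 'finger_force': 28.0}
gripper phi 0.38603662076813794 r 90.68575665702353 theta 0.6330366207681379
rim [323.146 269.487] [323.157 252.197]
[[ 41  45  47  54  80  86  86  88  87  86  86  86  86  86  87  86  88  88
   87  89  89  90  90  89  57  48  47  45]
 [ 44  75  85  84  85  86  86  85  83  83  83  83  83  82  82  83  84  84
   85  84  85  87  87  89  88  89  80  46]
 [ 71  75  75  81  84  85  84  83  82 102 107  89  59  61  62  66  64  65
   69  79  82  83  85  85  86  86  86  80]
 [ 75  76  77  79  86  82  63  45  43  74 104  81  57  62  65  66  66  70
   73  65  62  71  81  82  83  85  86  87]
 [ 75  74  77  75  72  52  43  45  45  47  44  52  60  78  86  86  89  90
   89  88  89  84  61  74  75  74  76  77]
 [ 73  75  75  75  61  44  45  44  45  46  49  55  80  81  85  88  88  90
   89  89  88  88  89  66  73  74  75  76]
 [ 74  74  76  75  56  42  44  46  47  46  46  57  78
[... 1123 characters left out ...]
]
scene idler [(0.63, [361.1, 181.2], array([ 468.562, -161.42 ])), (0.62, [301.9, 229.0], array([492.649,  69.801]))]
scene spindle_seat [(0.74, [390.1, 189.3], array([ 391.475, -167.336]))]
scene tensioner_arm [(0.65, [387.5, 189.1], array([ 397.274, -164.736]))]
0.4 [np.float64(360.7593989593138), np.float64(174.02594812738013)]
0.6 [np.float64(359.22623729626963), np.float64(177.64674322667003)]
0.8 [np.float64(359.05394247044455), np.float64(181.53210313074442)]
{'clock': 19.25, 'joints': [-0.413, 0.405, 1.79, -0.001, 0.941, 1.159], 'eef_pos': [479.741, -170.503, 17.122], 'eef_rot': [3.139, -0.004, -0.0], 'wrist_force': [5.186, -9.333, 0.986], 'finger_gap': 35.807, 'finger_force': 28.0}
```

>>> {"fn": "servo_tool", "kwargs": {
  "motion": [
    {"dx": 0,"dy": 0,"dz": 0.004,"wx": 0,"wy": 0,"wz": 0,"fingers": 1},
    {"dx": 0,"dy": 0,"dz": 0.006,"wx": 0,"wy": 0,"wz": 0,"fingers": 1},
    {"dx": 0,"dy": 0,"dz": 0.006,"wx": 0,"wy": 0,"wz": 0,"fingers": 1},
    {"dx": 0,"dy": 0,"dz": 0.006,"wx": 0,"wy": 0,"wz": 0,"fingers": 1}
  ]
}}

```text
clock: 19.65
eef_pos: [479.9, -170.7, 16.9]
eef_rot: [3.138, -0.004, -0.0]
wrist_force: [3.3, -8.6, 6.3]
finger_gap: 35.7
finger_force: 28.0
```

The idler is firm on its seat (6 N down) and the gripper is carrying about 9 N of spring at an arm angle near 0.6. Handing in.

```bash
python3 -c "
from cell import *
print(sign_off())"
```

```text
the job is handed in; nothing more can be done
None
```

The idler is seated on the spindle, gripped at 28 N. The gripper is still holding the arm at about 0.6 rad, by my measurement, which is past the click (about 0.4) and short of the end stop (0.8). I handed the job in at about 19.7 s on the robot clock.

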